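# Tag the softest press mount

## Task

Three spring mounts of the hand press stand on the bench. With the fingertips press the sprung pad of each in turn, the one at the robot's left first, then the middle one, then the one at its right, to feel which gives most easily; then push the small square brass tag on that softest mount all the way down. Leave the other two tags up, do not lift, tip or shove the mounts, and leave the things around them where they are.

Things in the scene. Friction and masses are not known exactly. Their poses are not given: they have to be found in the camera images.
- mount_a: one of three spring mounts that look alike, standing loose on the bench: a dark steel base plate 80 mm (its x) by 130 mm (its y), 8 mm thick, about 0.8 kg; a round sprung pad stands on it at local (0, -28 mm), a small square brass tag on a dark post at local (0, +42 mm). Origin: centre of the base plate's underside, on the bench; z up. The letter says nothing about which place it stands in.
- pad_a (a joint): travel of mount_a's pad, m: 0 = up (at rest), 0.012 = fully down; it springs back when released. Its resistance grows evenly with depth from nearly nothing; fully down takes between 3 and 15 N. The softest takes clearly less than the other two (less than half of either at the same depth). Pressing it 3 mm or more counts as pressed.
- pad_a_top (a point): centre of the top of mount_a's pad: a flat disc of black rubber on a steel cup, 50 mm across, top 70 mm above the bench when up; it goes straight down when pressed.
- tag_a (a joint): travel of mount_a's tag, m: 0 = up, 0.015 = fully down, its head resting on its post. It resists with about 3 N throughout and stays where it is left.
- tag_a_top (a point): centre of the top of mount_a's tag: a flat square brass head 26 x 26 mm, 6 mm thick, top 57 mm above the bench when up, 42 mm when fully down; its post is 26 mm square, 36 mm tall.
- mount_b: one of three spring mounts that look alike, standing loose on the bench: a dark steel base plate 80 mm (its x) by 130 mm (its y), 8 mm thick, about 0.8 kg; a round sprung pad stands on it at local (0, -28 mm), a small square brass tag on a dark post at local (0, +42 mm). Origin: centre of the base plate's underside, on the bench; z up. The letter says nothing about which place it stands in.
- pad_b (a joint): travel of mount_b's pad, m: 0 = up (at rest), 0.012 = fully down; it springs back when released. Its resistance grows evenly with depth from nearly nothing; fully down takes between 3 and 15 N. The softest takes clearly less than the other two (less than half of either at the same depth). Pressing it 3 mm or more counts as pressed.
- pad_b_top (a point): centre of the top of mount_b's pad: a flat disc of black rubber on a steel cup, 50 mm across, top 70 mm above the bench when up; it goes straight down when pressed.
- tag_b (a joint): travel of mount_b's tag, m: 0 = up, 0.015 = fully down, its head resting on its post. It resists with about 3 N throughout and stays where it is left.
- tag_b_top (a point): centre of the top of mount_b's tag: a flat square brass head 26 x 26 mm, 6 mm thick, top 57 mm above the bench when up, 42 mm when fully down; its post is 26 mm square, 36 mm tall.
- mount_c: one of three spring mounts that look alike, standing loose on the bench: a dark steel base plate 80 mm (its x) by 130 mm (its y), 8 mm thick, about 0.8 kg; a round sprung pad stands on it at local (0, -28 mm), a small square brass tag on a dark post at local (0, +42 mm). Origin: centre of the base plate's underside, on the bench; z up. The letter says nothing about which place it stands in.
- pad_c (a joint): travel of mount_c's pad, m: 0 = up (at rest), 0.012 = fully down; it springs back when released. Its resistance grows evenly with depth from nearly nothing; fully down takes between 3 and 15 N. The softest takes clearly less than the other two (less than half of either at the same depth). Pressing it 3 mm or more counts as pressed.
- pad_c_top (a point): centre of the top of mount_c's pad: a flat disc of black rubber on a steel cup, 50 mm across, top 70 mm above the bench when up; it goes straight down when pressed.
- tag_c (a joint): travel of mount_c's tag, m: 0 = up, 0.015 = fully down, its head resting on its post. It resists with about 3 N throughout and stays where it is left.
- tag_c_top (a point): centre of the top of mount_c's tag: a flat square brass head 26 x 26 mm, 6 mm thick, top 57 mm above the bench when up, 42 mm when fully down; its post is 26 mm square, 36 mm tall.
- furniture_1: bystander: wooden spacing strip 100 x 22 x 23 mm high, lying among the mounts; origin at the centre of its underside.
- furniture_2: bystander: wooden spacing strip 75 x 22 x 23 mm high, lying among the mounts; origin at the centre of its underside.
- ink_tin: bystander: closed round tin, 72 mm across, 55 mm tall, beyond the mounts; origin at the centre of its underside.
- brayer: bystander: hand ink roller, 110 mm wide rubber roll 36 mm thick with a bow and wooden handle, 155 mm long in all, beyond the mounts; origin under the roll's middle.
- stick: bystander: flat steel composing stick 50 x 140 mm, 17 mm high, beyond the mounts; origin at the centre of its underside.
- quoin_key: bystander: small upright steel T-key, 78 mm tall, foot 32 mm across, cross bar 72 mm, beyond the mounts; origin at the centre of its underside.

How it is judged (in metres and radians):
On the way, in this order (a step that is already met when the one before it is completed fails the run):
1. the left mount's pad is pressed (((value of joint pad_a above 0.0025 m and world y of mount_a above 0.125 m) or (value of joint pad_b above 0.0025 m and world y of mount_b above 0.125 m) or (value of joint pad_c above 0.0025 m and world y of mount_c above 0.125 m))), for 0.1 s.
2. the middle mount's pad is pressed (((value of joint pad_a above 0.0025 m and world y of mount_a between -0.125 and 0.125 m) or (value of joint pad_b above 0.0025 m and world y of mount_b between -0.125 and 0.125 m) or (value of joint pad_c above 0.0025 m and world y of mount_c between -0.125 and 0.125 m))), for 0.1 s.
3. the right mount's pad is pressed (((value of joint pad_a above 0.0025 m and world y of mount_a below -0.125 m) or (value of joint pad_b above 0.0025 m and world y of mount_b below -0.125 m) or (value of joint pad_c above 0.0025 m and world y of mount_c below -0.125 m))), for 0.1 s.
4. the softest mount's tag is pushed down (the judge knows the softest spring by its pad resting a hair lower than the others, too little to see) (((value of joint tag_a above 0.0125 m and value of joint pad_a between 0.00025 and 0.002 m and value of joint each of tag_b, tag_c below 0.004 m) or (value of joint tag_b above 0.0125 m and value of joint pad_b between 0.00025 and 0.002 m and value of joint each of tag_a, tag_c below 0.004 m) or (value of joint tag_c above 0.0125 m and value of joint pad_c between 0.00025 and 0.002 m and value of joint each of tag_a, tag_b below 0.004 m))), for 0.2 s.
At the end, for the whole second after the job is handed in: The softest mount's tag is down by at least 12.5 of its 15 mm, the other two tags are less than 4 mm down, all pads are released (within 2 mm of up), every mount stands upright (within 0.1 rad) within 25 mm of where it started (((value of joint tag_a above 0.0125 m and value of joint pad_a between 0.00025 and 0.002 m and value of joint each of tag_b, tag_c below 0.004 m) or (value of joint tag_b above 0.0125 m and value of joint pad_b between 0.00025 and 0.002 m and value of joint each of tag_a, tag_c below 0.004 m) or (value of joint tag_c above 0.0125 m and value of joint pad_c between 0.00025 and 0.002 m and value of joint each of tag_a, tag_b below 0.004 m)) and distance of each of mount_a, mount_b, mount_c from where it was at the start of the episode below 0.025 m and angle between each of mount_a, mount_b, mount_c's own z axis and vertical below 0.1 rad and value of joint each of pad_a, pad_b, pad_c below 0.002 m); the robot touches nothing.
It fails at once if a mount is lifted 8 mm, tipped by 0.15 rad or moved 25 mm (height (world z) of any of mount_a, mount_b, mount_c above 0.008 m or angle between any of mount_a, mount_b, mount_c's own z axis and vertical above 0.15 rad or distance of any of mount_a, mount_b, mount_c from where it was at the start of the episode above 0.025 m).
It fails at once if a bystander is moved 30 mm or lifted (distance of any of furniture_1, furniture_2, ink_tin, brayer, stick, quoin_key from where it was at the start of the episode above 0.03 m or height (world z) of any of furniture_1, furniture_2, ink_tin, brayer, stick, quoin_key above 0.015 m).
It also fails if it takes over 51 s, if anything falls off the work surface, if the arm or the gripper's body presses on something with over 40 N, if the wrist force passes 120 N, or if a joint passes its speed limit or range.

## Robot

A 7-joint arm with a two-finger parallel gripper is mounted at the origin on the work surface. World frame = base frame: x ahead of the robot, y to its left, z up, the work surface at z = 0. Lengths are in m, angles in degrees, forces in N, time in s.
With the tool pointing down it reaches from about 0.35 to 0.775 m from the base axis. Payload 3.1 kg.
Tool frame: the origin (TCP) lies at the centre of the arm's flange, where the gripper is bolted on; the fingertips stand 173 mm ahead of it and the grasp point (between the pads) lies ahead of it (robot.grip_point_offset is the z of the grasp point in the tool frame, in m); z points along the fingers, y is the direction in which the jaws open and shut (so a half turn about z gives the same grasp; the last joint's range is limited). The gripper opens to 85 mm and grips with 20 to 120 N. Pads are 22 mm wide; open, the fingers measure 114 mm over their backs; the gripper's body (76 mm by 85 mm) begins 54 mm behind the grasp point. The pads swing forward as they close: fully open they stand 13 mm farther back than shut.
Start: joints at [-69.654, 17.813, 0.802, 86.603, -0.252, 75.585, -1.558], TCP at [0.213, 0.507, 0.405] pointing down, gripper open.
Joint ranges: [-154.91, 154.91], [-16.99, 109.72], [-72.82, 74.43], [7.12, 147.25], [-82.49, 262.49], [11.32, 116.49], [-174.64, 174.64]. Speed limits (degrees/s): [159.86, 159.86, 180, 180, 180, 180, 180].

## Interface

Orientations are given as a 3x3 rotation matrix whose columns are the frame's x, y, z axes.
In Python, from bench import robot, gripper_open, grab, kin, monitor, get_image, camera_model, ticket gives the robot as it stands. Calls block until the motion is done:
- robot.reach(position, orientation): joint-space move of the TCP to a pose.
- robot.move_straight(position, rotation=None, speed=0.15, guard=None): straight line of the TCP; rotation=None keeps the orientation; speed is the mean speed in m/s. With guard (N) it stops when the force on the tool has changed by that much, and returns True; else False.
- robot.move_j(angles): joint-space move.
- gripper_open() and grab(f_grip=None): open the fingers fully, or close them until they stop; f_grip is the grip in N (None keeps the last).
- robot.pause(seconds).
- kin.ik(position, orientation): joint angles nearest the present ones, or None.
- monitor.read_state(): the state.
- get_image(name): name is "side" or "top"; returns the picture (400x640x3 uint8, red, green, blue); there is no depth.
- camera_model(name): a dict with "fx", "fy", "cx", "cy" (pixels), "T" (4x4, takes a point from camera to world coordinates). Camera axes: x right, y up, looking along -z (the intrinsics and any distortion apply to the point x, -y, -z); pixel columns grow to the right and rows downward; lengths in m; the calibration is good to about 2 mm. A picture is of the moment at which its call begins. camera_model takes no time and is no camera call.
A pose or a line that the arm cannot do raises robot.IKError and nothing moves.
- ticket.hand_in(): hands the job in, once; it reports no verdict.
The state is a dict: "clock": time; "q": joint angles; "qd": joint speeds; "joint_torque": joint torques, N m; "ee_pos": TCP position; "ee_rot": TCP orientation; "force": force on the tool from outside, world axes, zero at the start; "torque": the same for the moment, N m; "grip_width": finger opening in m.
Only numpy, scipy, OpenCV 4.12 (cv2) and the standard library are available. Lean on these libraries where they do the work, as an engineer would, in place of code of your own. Each camera call takes 0.05 s, during which the arm holds its last target.

## Working session

There is one attempt and no reset: what is moved stays moved. The work goes in short steps, each a Python script; the robot and the scene stay as the last script left them, time stands still between calls to the robot, and variables do not carry over. Pictures are saved under pics/ and viewed, and the job is handed in when it is done.

```bash
mkdir -p pics; python3 - <<'E'
from bench import *
import cv2
for n in("top","side"):
    cv2.imwrite(f"pics/{n}0.png",get_image(n)[:,:,::-1]); c=camera_model(n); print(n,c)
s=monitor.read_state();print(s["clock"],s["force"],s["ee_rot"],s["grip_width"],robot.grip_point_offset)
E
```

```text
top {'fx': 507.08063008918646, 'fy': 507.08063008918646, 'cx': 313.88786543016647, 'cy': 208.27094161109764, 'T': array([[-0.02065245,  0.9939426 , -0.10794247,  0.48439755],
       [-0.99977118, -0.02113325, -0.00331211,  0.01357967],
       [-0.00557323,  0.10784937,  0.99415162,  1.06186359],
       [ 0.        ,  0.        ,  0.        ,  1.        ]])}
side {'fx': 454.65593910202733, 'fy': 454.65593910202733, 'cx': 310.4215639914474, 'cy': 205.90006238813433, 'T': array([[-0.96920008,  0.19584853, -0.14931363,  0.45675049],
       [-0.24572993, -0.72874306,  0.63917944,  0.59415574],
       [ 0.01637108,  0.65618359,  0.75442368,  0.76067654],
       [ 0.        ,  0.        ,  0.        ,  1.        ]])}
0.1 [ 0.41530677 -0.67210612  0.44521987] [[-9.22353130e-01  3.86347224e-01 -7.26161919e-04]
 [ 3.86347893e-01  9.22350978e-01 -1.99489580e-03]
 [-1.00946296e-04 -2.12054951e-03 -9.99997747e-01]] 0.08510147167482177 0.1547
```

View pics/top0.png

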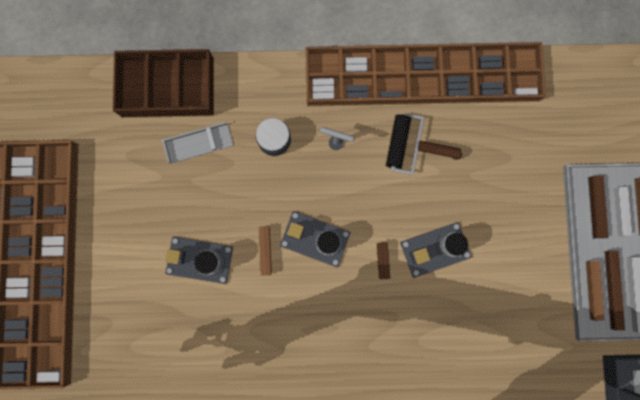

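View pics/side0.png

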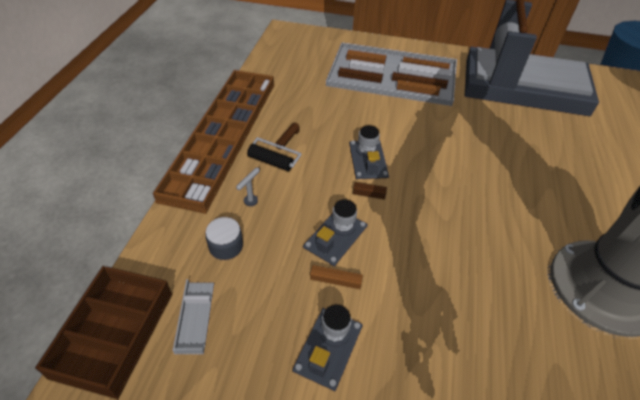

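The top view shows the left, middle and right mounts with pads near (206,262), (328,243) and (456,244), and brass tags near (174,257), (295,231) and (422,256). In the side view the left mount is the lowest one, with its pad at (336,322) and tag at (319,357). Next I'll segment these and cast rays.

```bash
cat > h.py <<'E'
import numpy as np,cv2
from bench import *
def ray(n,u,v):
    c=camera_model(n);d=c["T"][:3,:3]@np.array([(u-c["cx"])/c["fx"],-(v-c["cy"])/c["fy"],-1.])
    return c["T"][:3,3],d
def onz(n,u,v,z):
    o,d=ray(n,u,v);return o+d*(z-o[2])/d[2]
def tri(a,b):
    A=[];B=[]
    M=np.zeros((3,3));r=np.zeros(3)
    for n,p in(("top",a),("side",b)):
        o,d=ray(n,*p);d=d/np.linalg.norm(d);P=np.eye(3)-np.outer(d,d);M+=P;r+=P@o
    return np.linalg.solve(M,r)
def blob(mask,near,rad):
    m=mask.astype(np.uint8)*255
    w=np.zeros_like(m);cv2.circle(w,near,rad,255,-1);m&=w
    k,l,s,c=cv2.connectedComponentsWithStats(m)
    i=1+np.argmax(s[1:,4]);return c[i],s[i]
E
python3 - <<'E'
from h import *
pads={"top":[(206,262),(328,243),(456,244)],"side":[(336,320),(345,208),(369,131)]}
tags={"top":[(174,257),(295,231),(422,256)],"side":[(319,357),(325,237),(374,158)]}
R={}
for n in("top","side"):
    im=cv2.imread(f"pics/{n}0.png");hsv=cv2.cvtColor(im,cv2.COLOR_BGR2HSV)
    for i in range(3):
        u,v=tags[n][i];print(n,i,"tag px",hsv[v,u],"pad px",hsv[pads[n][i][1],pads[n][i][0]])
        mt=(hsv[:,:,0]>16)&(hsv[:,:,0]<32)&(hsv[:,:,1]>120)&(hsv[:,:,2]>70)
        mp=hsv[:,:,2]<42
        ct,st=blob(mt,tags[n][i],14);cp,sp=blob(mp,pads[n][i],16)
        R[n,i]=(ct,cp)
        print("  tag",ct.round(1),st,onz(n,*ct,.057).round(4)," pad",cp.round(1),sp,onz(n,*cp,.07).round(4))
for i in range(3):
    print(i,"tri tag",tri(R["top",i][0],R["side",i][0]).round(4),"pad",tri(R["top",i][1],R["side",i][1]).round(4))
for n in("top","side"):
    im=cv2.imread(f"pics/{n}0.png")
    W=[cv2.resize(im[v-35:v+35,u-35:u+35],(260,260),interpolation=cv2.INTER_CUBIC) for u,v in pads[n]]
    cv2.imwrite(f"pics/{n}_crop.png",np.hstack(W))
E
```

```text
top 0 tag px [ 21 128 153] pad px [20 29 26]
  tag [172.7 256. ] [166 250  14  13 140] [0.5045 0.2979 0.057 ]  pad [205.5 261.8] [195 252  22  21 367] [0.4918 0.2302 0.07  ]
top 1 tag px [ 21 130 155] pad px [ 0  9 28]
  tag [295.4 230.1] [288 223  15  15 147] [0.5507 0.0545 0.057 ]  pad [328.3 241.8] [318 232  21  21 344] [ 0.5256 -0.01    0.07  ]
top 2 tag px [ 21 133 155] pad px [120  26  30]
  tag [421.3 255.2] [414 249  16  14 149] [ 0.4959 -0.1929  0.057 ]  pad [456.2 243.7] [446 233  21  22 355] [ 0.5167 -0.2592  0.07  ]
side 0 tag px [ 22 194 143] pad px [150  11  23]
  tag [319.1 356. ] [309 346  21  21 281] [0.5047 0.3019 0.057 ]  pad [336.3 316.7] [324 305  26  24 476] [0.4919 0.2345 0.07  ]
side 1 tag px [ 22 198 147] pad px [90 10 25]
  tag [324.9 233.1] [317 226  17  15 167] [0.5515 0.0589 0.057 ]  pad [344.6 207.9] [335 200  20  17 263] [ 0.5259 -0.0037  0.07  ]
side 2 tag px [ 22 196 152] pad px [120  11  23]
  tag [373.  155.9] [367 151  13  11 108] [ 0.4955 -0.1853  0.057 ]  pad [368.9 131.6] [361 126  17  12 156] [ 0.5174 -0.2515  0.07  ]
0 tri tag [0.5048 0.2995 0.0513] pad [0.492  0.2315 0.0641]
1 tri tag [0.5516 0.0548 0.0516] pad [ 0.5263 -0.0101  0.0626]
2 tri tag [ 0.496  -0.1946  0.0486] pad [ 0.5175 -0.2613  0.062 ]
```

View pics/top_crop.png

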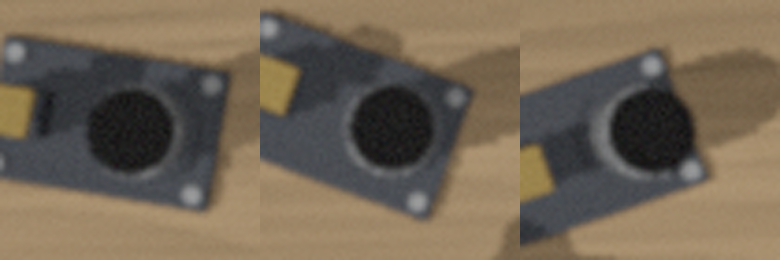

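Top-view pad–tag distances are 68.9, 69.2 and 69.5 mm, against 70 mm nominal, and x agrees between views within 1 mm. The side view gives y 4–8 mm larger, and the triangulated heights are 6–8 mm low. I'll trust the top view, shifted about 1.5 mm in y, which is well inside the pad and tag sizes. Contact will tell me the real height. Next: the left pad.

```bash
cat >> h.py <<'E'
dy=np.array([0,.0015])
PAD=np.array([[.4918,.2302],[.5258,-.0100],[.5170,-.2595]])+dy
TAG=np.array([[.5045,.2979],[.5510,.0545],[.4958,-.1932]])+dy
TIP=.173
def rot(i):
    d=TAG[i]-PAD[i];d/=np.linalg.norm(d)
    best=None
    for s in(1,-1):
        y=np.array([d[1],-d[0],0])*s;z=np.array([0,0,-1.]);R=np.c_[np.cross(y,z),y,z]
        q=kin.ik([*PAD[i],.12+TIP],R)
        if q is None: print("noik");continue
        c=np.abs(np.array(q)-monitor.read_state()["q"]).max()
        if best is None or c<best[0]: best=(c,R)
    return best[1]
def fz(n=4):
    f=[]
    for _ in range(n):
        robot.pause(.03);f.append(monitor.read_state()["force"])
    return np.mean(f,0),np.std(f,0)
def press(xy,R,z0,z1,step,fmax):
    """tip heights z0 -> z1"""
    robot.move_straight([*xy,z0+TIP],R,speed=.1)
    robot.pause(.3);b,sd=fz(6);print("bias",b.round(2),sd.round(2))
    D=[];z=z0
    while z>z1+1e-9:
        z-=step
        robot.move_straight([*xy,z+TIP],speed=.02)
        f,_=fz(3);s=monitor.read_state();df=f-b
        D.append((s["ee_pos"][2]-TIP,df[2]));print(f"{D[-1][0]*1e3:.2f}mm F {df.round(2)}")
        if abs(df[2])>fmax: print("fmax");break
    return np.array(D)
E
python3 - <<'E'
from h import *
grab(20)
R=rot(0);robot.reach([*PAD[0],.11+TIP],R)
s=monitor.read_state();print(s["clock"],s["ee_pos"],s["grip_width"])
D=press(PAD[0],R,.074,.062,.002,8)
print(monitor.read_state()["clock"])
cv2.imwrite("pics/side1.png",get_image("side")[:,:,::-1])
cv2.imwrite("pics/top1.png",get_image("top")[:,:,::-1])
E
```

```text
2.3833 [0.49106244 0.23404764 0.28330428] 0.0003108333333411929
bias [0.08 0.11 0.28] [0.21 0.53 0.47]
71.89mm F [-0.18 -0.29 -0.49]
69.94mm F [ 0.36 -0.16 -0.43]
68.11mm F [0.12 0.08 0.78]
66.11mm F [-0.29  0.06  1.19]
64.13mm F [0.36 0.01 1.42]
62.11mm F [ 0.65 -0.07  2.87]
5.4917
```

View pics/side1.png

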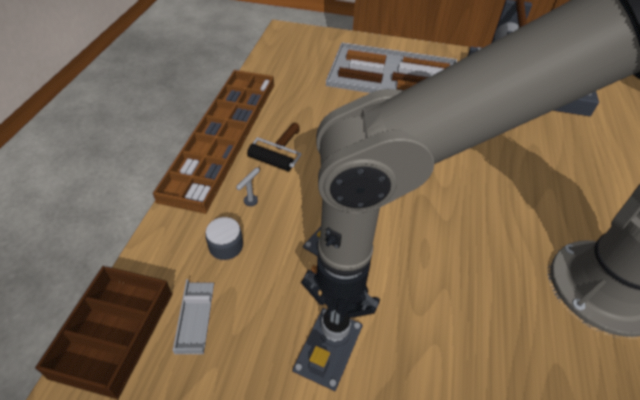

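The side view shows the closed fingertips on the left pad at (337,318), with its tag still up at (319,357). Contact is at about 70 mm as expected. The force noise is about 0.5 N, so I'll average longer at 8 mm depth here and use the same procedure on the other two.

```bash
cat >> h.py <<'E'
def bench_press(i,first=True):
    R=rot(i)
    if first: robot.reach([*PAD[i],.11+TIP],R); 
    if first: robot.move_straight([*PAD[i],.076+TIP],R,speed=.1)
    robot.pause(.3);b,_=fz(20)
    for z in(.066,.062):
        robot.move_straight([*PAD[i],z+TIP],speed=.03);robot.pause(.15)
        f,sd=fz(20);s=monitor.read_state()
        print(i,f"tip {(s['ee_pos'][2]-TIP)*1e3:.2f} F",(f-b).round(2),"sd",sd.round(2),"clk",s["clock"])
    cv2.imwrite(f"pics/press{i}.png",get_image("side")[:,:,::-1])
    robot.move_straight([*PAD[i],.11+TIP],speed=.15)
E
python3 - <<'E'
from h import *
f1,_=fz(20);R=monitor.read_state()["ee_rot"]
robot.move_straight([*PAD[0],.078+TIP],speed=.1);robot.pause(.3);b,_=fz(20)
print("left 8mm",(f1-b).round(2))
robot.move_straight([*PAD[0],.12+TIP],speed=.15)
bench_press(1)
E
```

```text
left 8mm [1.06 0.14 2.38]
1 tip 66.21 F [1.49 0.21 4.18] sd [0.68 0.51 0.36] clk 11.6833
1 tip 62.79 F [1.23 0.25 8.21] sd [0.43 0.45 0.48] clk 12.7833
```

View pics/press1.png

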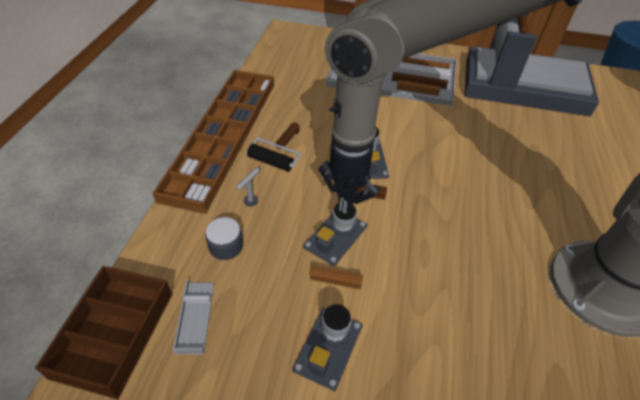

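The side view shows the fingertips on the middle pad at (344,210). The left mount hasn't moved and the strips are untouched. The middle pad takes 8.2 N against 2.4 N on the left at about the same depth. Now the right one.

```bash
python3 - <<'E'
from h import *
robot.move_straight([*PAD[1],.13+TIP],speed=.2)
bench_press(2)
E
```

```text
2 tip 66.22 F [ 1.85 -0.88  3.46] sd [0.62 0.68 0.48] clk 17.3583
2 tip 62.63 F [ 1.44 -0.8   6.3 ] sd [0.56 0.57 0.4 ] clk 18.4583
```

View pics/press2.png

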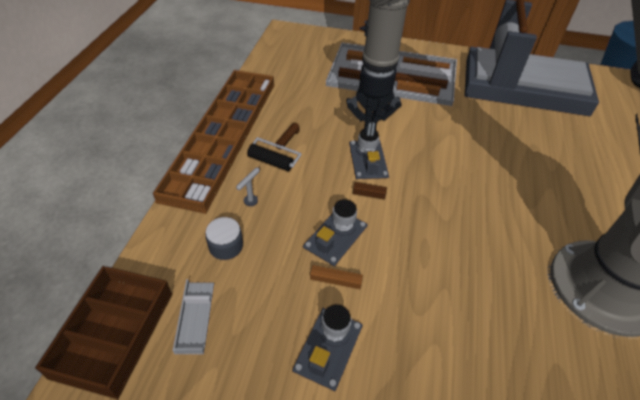

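The fingertips are on the right pad at (369,138). Forces at about 7.5–8 mm depth are 2.4 N left, 8.2 N middle and 6.3 N right, so the left mount is clearly the softest. Now its tag.

```bash
python3 - <<'E'
from h import *
robot.move_straight([*PAD[2],.14+TIP],speed=.25)
R=rot(0);robot.reach([*TAG[0],.13+TIP],R)
robot.move_straight([*TAG[0],.062+TIP],speed=.12);print(monitor.read_state()["ee_pos"])
D=press(TAG[0],R,.062,.040,.002,12)
s=monitor.read_state();print(s["clock"],s["ee_pos"])
robot.pause(.3)
robot.move_straight([*TAG[0],.14+TIP],speed=.15)
robot.reach([.40,.05,.30+TIP],s["ee_rot"])
for n in("top","side"): cv2.imwrite(f"pics/{n}_end.png",get_image(n)[:,:,::-1])
print(monitor.read_state()["clock"])
E
```

```text
[0.50500738 0.29931246 0.23556312]
bias [ 0.23 -0.28  0.29] [0.51 0.43 0.61]
59.90mm F [-0.68  1.18 -0.24]
57.96mm F [-0.09  0.74 -0.28]
56.10mm F [0.49 0.41 0.73]
54.06mm F [0.55 0.58 1.08]
51.95mm F [1.07 0.56 0.41]
49.86mm F [0.44 0.58 0.13]
47.77mm F [0.34 0.5  0.3 ]
45.75mm F [ 0.04  0.54 -0.1 ]
43.74mm F [-0.25  0.36  0.39]
42.55mm F [-1.66 -0.79  5.02]
42.44mm F [-4.87 -2.43 14.95]
fmax
26.5667 [0.50450815 0.29919507 0.21543806]
28.9833
```

View pics/side_end.png

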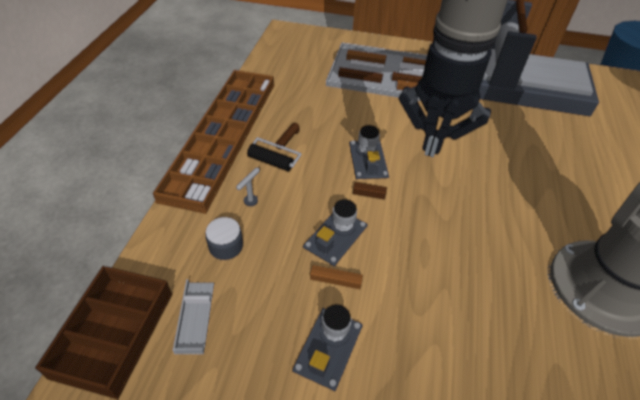

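View pics/top_end.png

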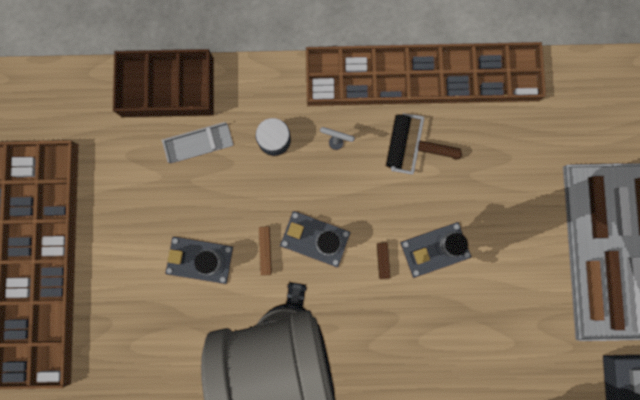

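The side view shows the left tag lower, near (319,361), with everything else in place. The hard stop came at about 42.5 mm, matching "fully down". The push force before that was lower than the stated 3 N, so I'll measure the tag height from the images before handing in.

```bash
python3 - <<'E'
from h import *
pads={"top":[(206,262),(328,243),(456,244)],"side":[(336,320),(345,208),(369,131)]}
tags={"top":[(174,257),(295,231),(422,256)],"side":[(319,357),(325,237),(374,158)]}
R={}
for k in("0","_end"):
  for n in("top","side"):
    hsv=cv2.cvtColor(cv2.imread(f"pics/{n}{k}.png"),cv2.COLOR_BGR2HSV)
    for i in range(3):
        mt=(hsv[:,:,0]>16)&(hsv[:,:,0]<32)&(hsv[:,:,1]>120)&(hsv[:,:,2]>70)
        R[k,n,i]=(blob(mt,tags[n][i],17)[0],blob(hsv[:,:,2]<42,pads[n][i],16)[0])
  for i in range(3): print(k,i,*[(R[k,n,i][0].round(1),R[k,n,i][1].round(1)) for n in("top","side")],"tag",tri(R[k,"top",i][0],R[k,"side",i][0]).round(4),"pad",tri(R[k,"top",i][1],R[k,"side",i][1]).round(4))
print(monitor.read_state()["force"])
E
```

```text
0 0 (array([172.7, 256. ]), array([205.5, 261.8])) (array([319.1, 356. ]), array([336.3, 316.7])) tag [0.5048 0.2995 0.0513] pad [0.492  0.2315 0.0641]
0 1 (array([295.4, 230.1]), array([328.3, 241.8])) (array([324.9, 233.1]), array([344.6, 207.9])) tag [0.5516 0.0548 0.0516] pad [ 0.5263 -0.0101  0.0626]
0 2 (array([421.3, 255.2]), array([456.2, 243.7])) (array([373. , 155.9]), array([368.9, 131.6])) tag [ 0.496  -0.1946  0.0486] pad [ 0.5175 -0.2613  0.062 ]
_end 0 (array([175.1, 256.2]), array([205.5, 261.8])) (array([318.9, 359.9]), array([336.3, 316.7])) tag [0.5047 0.2992 0.0352] pad [0.492  0.2314 0.064 ]
_end 1 (array([295.4, 230.1]), array([328.3, 241.9])) (array([324.9, 233.2]), array([344.5, 207.9])) tag [0.5516 0.0547 0.0514] pad [ 0.5262 -0.0101  0.0626]
_end 2 (array([421.2, 255.2]), array([456.2, 243.9])) (array([372.8, 155.8]), array([369. , 131.6])) tag [ 0.4963 -0.1942  0.049 ] pad [ 0.5173 -0.2613  0.062 ]
[-0.03374057  0.25387745  0.96703541]
```

The left tag dropped about 16 mm by triangulation (15 mm nominal). The other tags, the pads and the mounts changed by less than 0.5 mm.

```bash
python3 -c "
from bench import *
print(ticket.hand_in())"
```

```text
the job is handed in; nothing more can be done
None
```

I pressed the left, middle and right pads in that order, found the left mount clearly the softest, and pushed its tag down to the stop. The job is handed in at about 29 s of the 51 s allowed.

| Mount | Force at about 7.5–8 mm depth |
|---|---|
| Left | 2.4 N |
| Middle | 8.2 N |
| Right | 6.3 N |

**Last checks:** the fingertips met a hard stop at 42.5 mm. The images put the left tag about 16 mm lower (15 mm nominal). The other tags, the pads and the mounts moved less than 0.5 mm, and the bystanders look unmoved in both views. The arm finished clear of everything.

**What disagreed:**
- **Camera heights:** they came out 6–8 mm low, and the side view put y 4–8 mm higher than the top view. I used the top view for position, and fingertip contact at about 70 mm confirmed the pad height.
- **Tag force:** the tag resisted with only about 0.5–1 N on the way down, not the stated 3 N.

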